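# Gauge the throat gap of a dough moulder

### The job

Find the gap of the dough moulder's throat by feel: try the gauge leaves one at a time from the thinnest up, pushing each gently straight down between liner and sprung plate until the blade is at least 30 mm into the throat. Put every leaf that goes in loosely back in the rack; when one binds, leave that one standing upright in the throat, at least 30 mm in, and let go. Never force the plate back with a leaf that is too thick, push hard on the machine, or disturb the other things on the table.

Things in the scene. Friction and masses are not known exactly. Their poses are not given: they have to be found in the camera images.
- tab_a (a point): centre of the white tab of the 6 mm gauge leaf. The tab is a block 30 (x) x 36 (y) x 50 (z) mm, its top 14 mm narrowed to 22 mm in y; grip it across its 36 mm (along its y). Below it hangs a rigid steel blade 6 mm thick (x), 30 mm wide (y), 65 mm long: blade tip 90 mm below this point. x: across the blade's thickness, z: up
- tab_b (a point): centre of the yellow tab of the 9 mm gauge leaf. The tab is a block 30 (x) x 36 (y) x 50 (z) mm, its top 14 mm narrowed to 22 mm in y; grip it across its 36 mm (along its y). Below it hangs a rigid steel blade 9 mm thick (x), 30 mm wide (y), 65 mm long: blade tip 90 mm below this point. x: across the blade's thickness, z: up
- tab_c (a point): centre of the orange tab of the 12 mm gauge leaf. The tab is a block 30 (x) x 36 (y) x 50 (z) mm, its top 14 mm narrowed to 22 mm in y; grip it across its 36 mm (along its y). Below it hangs a rigid steel blade 12 mm thick (x), 30 mm wide (y), 65 mm long: blade tip 90 mm below this point. x: across the blade's thickness, z: up
- tab_d (a point): centre of the blue tab of the 15 mm gauge leaf. The tab is a block 30 (x) x 36 (y) x 50 (z) mm, its top 14 mm narrowed to 22 mm in y; grip it across its 36 mm (along its y). Below it hangs a rigid steel blade 15 mm thick (x), 30 mm wide (y), 65 mm long: blade tip 90 mm below this point. x: across the blade's thickness, z: up
- rack: light wooden gauge rack, fixed, 210 (x) x 64 (y) x 75 (z) mm, origin on the table under its centre. Four through slots, 18 (x) x 34 (y) mm, at x = -75, -25, 25, 75 mm, y = 0. A leaf hangs in a slot by its tab, resting on the deck: tab centre 100 mm above the origin. Each starts with one leaf, in any order; return leaves to any free slot
- throat (a point): mouth of the throat, a 38 mm long slot in the moulder's flat top between two blue marks; x across the gap, y along the slot, z up. The point is at top level, mid-slot, on the resting face of the sprung plate (+x side). The fixed liner is on the -x side; the gap, 4 to 12 mm, is unknown. Floor 45 mm down: a leaf standing on it has its tab centre 45 mm above this point
- moulder: bench-top dough moulder, white housing 290 (x) x 320 (y) x 130 (z) mm, fixed; origin on the table 130 mm below the throat point, same axes; housing spans -90 to 200 mm in x, -60 to 260 in y. Throat walls are parallel and upright, with lead-ins 4 mm wider on each side over the top 11 mm. Two rollers at x > 85 and y > 30 mm, up to 70 mm above the top; else the top is clear
- throat_floor (a point): floor of the throat, 45 mm below the throat point. How leaves feel: the sprung plate yields to +x from 4 N, 6 N more per mm. A leaf thinner than the gap has 1.5 mm or more to spare, hardly drags (under 1 N) and drops to the floor if let go. The one that binds pushes the plate about 1.3 mm, takes a push of about 10 N, drags 4 to 8 N when drawn up, stays put when let go. The next one presses over 30 N: too much
- shaker: spice shaker with green cap, 48 mm dia, 120 mm tall; a bystander, leave alone; origin at its base or underside
- rolling_pin: wooden rolling pin, 44 mm dia, about 360 mm long, lying; a bystander, leave alone; origin at its base or underside
- scraper: dough scraper lying flat, steel blade and black grip, about 95 x 120 x 18 mm; a bystander, leave alone; origin at its base or underside
- bowl: steel bowl, 130 mm dia, 70 mm tall; a bystander, leave alone; origin at its base or underside
- cutter: steel ring cutter, 80 mm dia, 40 mm tall; a bystander, leave alone; origin at its base or underside
- jar: glass jar, 80 mm dia, 100 mm tall; a bystander, leave alone; origin at its base or underside
- brush: pastry brush lying flat; a bystander, leave alone; origin at its base or underside

How it is judged:
By the outcome, as a careful person would: the job done as asked, in the order asked, and still so for the second after the job is handed in, with the robot touching nothing.
It also fails if it takes over 72 s, if anything falls off the work surface, if the arm or the gripper's body presses on something with over 40 N, if the wrist force passes 120 N, or if a joint passes its speed limit or range.

### The arm

A 6-joint arm with a two-finger parallel gripper is mounted at the origin on the work surface. World frame = base frame: x ahead of the robot, y to its left, z up, the work surface at z = 0. Lengths are in m, angles in rad, forces in N, time in s.
With the tool pointing down it reaches from about 0.425 to 0.95 m from the base axis. Payload 3.5 kg.
Tool frame: the origin (TCP) lies between the finger pads; the fingertips stand 19 mm ahead of it and the grasp point (between the pads) is the TCP (ctrl.nose_length is the distance from the TCP to the fingertips, in m); z points along the fingers, y is the line along which they close (so a half turn about z gives the same grasp; the last joint's range is limited). The gripper opens to 85 mm and grips with 20 to 120 N. Pads are 22 mm wide; open, the fingers measure 114 mm over their backs; the gripper's body (76 mm by 85 mm) begins 54 mm behind the grasp point. The pads swing forward as they close: fully open they stand 13 mm farther back than shut.
Start: joints at [-1.263, 0.286, 1.577, -0, 1.279, -0.15], TCP at [0.298, -0.605, 0.25] pointing down, gripper open.
Joint ranges: [-2.77, 2.77], [-0.9, 2.22], [0.21, 2.48], [-1.53, 4.67], [0.24, 2.81], [-2.84, 2.84]. Speed limits (rad/s): [2.79, 2.79, 3.14, 3.14, 3.14, 3.14].

### API

Orientations are given as a unit quaternion [x, y, z, w].
In Python, from plant import ctrl gives the robot as it stands.
- The arm moves only by the tool apply_moves, never from a script. Its argument "series" is a list of rows, each a list of 6 numbers: the shift along the world's x, y, z scaled (see below), then the turn, a rotation vector about the world's x, y, z scaled (see below). A call has 1 to 20 rows; each row is the pose to reach, as a shift and turn from the pose commanded when the call began; what a row does not reach only later rows make up. The controller multiplies each number of a shift by 0.8 m and each number of a turn by 45 degrees. A row lasts 1/8 s, in which the tool goes at most 62.5 mm and 10.7 degrees, less where a joint would pass 70% of its speed; a pose out of reach is approached as far as the arm can. A call with a number of a shift or a turn outside -1 to 1 is refused whole. A call with a gripper value outside its range is refused whole. "jaw" is the opening, from 0 (shut) to 1 (fully open), set as the call begins (left out, the last holds). The fingers move at their own pace and stop on an object; "squeeze" is the grip in N (left out, the last holds). Time passes only in rows, so rows that repeat a pose let the fingers close. It gives the time, the measured TCP pose, the force, the opening and the grip force at its end, in the units of the state.
- ctrl.get_state(): the state, without advancing time (a new reading comes with each control period).
- ctrl.read_camera(name): name is "scene" or "side" or "wrist"; returns the picture (480x640x3 uint8, red, green, blue); there is no depth.
- ctrl.get_calibration(name): a dict with "fx", "fy", "cx", "cy" (pixels), "dist_coeffs" ([k1, k2, p1, p2, k3] as OpenCV has them; the pictures are not rectified), "xyz" and "orientation" of the camera in the world; the wrist camera has in their place "hand_eye" (4x4, takes a point from camera to tool coordinates, whose origin is the TCP and whose axes are the flange's). Camera axes: x right, y up, looking along -z (the intrinsics and any distortion apply to the point x, -y, -z); pixel columns grow to the right and rows downward; lengths in m; the calibration is good to about 2 mm. A picture is of the moment at which its call begins: read the wrist's pose just before it. get_calibration takes no time and is no camera call.
- ctrl.sign_off(): hands the job in; it is judged then, once.
Trained networks look in the newest picture that a camera, given by its name, has taken for a name from the list of things; names that differ only in an ending like _2 or _b are one class to them, and where a whole thing is asked for, a point or a joint stands for the part that bears it (a point fixed in the world has none). Each returns a list of dicts, best first, with "p" (0 to 1); they miss things now and then, are a little off and sometimes report something else, mostly with a low value. They report only what shows in the picture. A call takes as long as a camera call.
- ctrl.boxes_of(thing, camera): "xy" ([column, row] as shares, 0 to 1, of the picture: columns of its width, rows of its height, amid what is visible of it).
- ctrl.silhouettes(thing, camera): "pixels" (480x640 bool, what is visible of it) and "xy" ([column, row] as shares, 0 to 1, of the picture: columns of its width, rows of its height, amid what is visible of it).
The state is a dict: "time": time; "qpos": joint angles; "dq": joint speeds; "joint_efforts": joint torques, N m; "eef_pos": TCP position; "tcp_rot": TCP orientation; "contact_force": force on the tool from outside, world axes, zero at the start; "wrist_torque": the same for the moment, N m; "opening": opening from 0.0 (shut) to 1.0 (fully open); "finger_force": force on a finger pad.
Only numpy, scipy, OpenCV 4.12 (cv2) and the standard library are available. Lean on these libraries where they do the work, as an engineer would, in place of code of your own. Each camera call takes 0.05 s, during which the arm holds its last target. There are 200 camera calls.

## Working session

There is one attempt and no reset: what is moved stays moved. The work goes in short steps, Python scripts to look and compute and a tool call to move; the robot and the scene stay as the last step left them, time stands still between calls to the robot, and variables do not carry over. Pictures are saved under pics/ and viewed, at most 10 in all, crops included, and the job is handed in when it is done.

Besides the shell and the picture viewer there is one more tool, called as name(argument=value, ...) on one line, values as JSON. apply_moves: Moves the arm, as the interface text tells. Shifts and turns lie within -1 to 1; 1 stands for 0.8 m of shift or 45 degrees of turn. Its arguments: {"type":"object","properties":{"series":{"type":"array"},"jaw":{"type":"number"},"squeeze":{"type":"number"}},"required":["series"]}

```bash
mkdir -p pics; ls
cat > h.py <<'E'
import numpy as np, cv2
from scipy.spatial.transform import Rotation as R
from plant import ctrl
def cam(n):
    c=ctrl.get_calibration(n); K=np.array([[c['fx'],0,c['cx']],[0,c['fy'],c['cy']],[0,0,1]]); d=np.array(c['dist_coeffs'])
    if 'hand_eye' in c:
        s=ctrl.get_state(); H=np.array(c['hand_eye']); Rt=R.from_quat(s['tcp_rot']).as_matrix()
        Rm=Rt@H[:3,:3]; p=Rt@H[:3,3]+s['eef_pos']
    else: Rm=R.from_quat(c['orientation']).as_matrix(); p=np.array(c['xyz'])
    return K,d,Rm,p
def ray(C,px):
    K,d,Rm,p=C; u=cv2.undistortPoints(np.array(px,float).reshape(1,1,2),K,d)[0,0]
    return p, Rm@np.array([u[0],-u[1],-1])
def atz(C,px,z):
    p,v=ray(C,px); return p+v*(z-p[2])/v[2]
def proj(C,X):
    K,d,Rm,p=C; q=(np.atleast_2d(X)-p)@Rm; q=q*[1,-1,-1]
    return cv2.projectPoints(q.reshape(-1,1,3),np.zeros(3),np.zeros(3),K,d)[0][:,0]
def tri(rays):
    A=np.zeros((3,3));b=np.zeros(3)
    for p,v in rays:
        v=v/np.linalg.norm(v);M=np.eye(3)-np.outer(v,v);A+=M;b+=M@p
    return np.linalg.solve(A,b)
def save(im,f): cv2.imwrite(f,im[:,:,::-1])
E
python3 - <<'E'
from h import *
for n in ['scene','side']:
    im=ctrl.read_camera(n); save(im,f'pics/{n}0.png'); C=cam(n); print(n,C[3].round(3),(-C[2][:,2]).round(2),C[0][0,0])
    for t in ['tab_a','rack','moulder','throat']:
        print(t,[( (np.array(o['xy'])*[640,480]).round().tolist(),round(o['p'],2)) for o in ctrl.boxes_of(t,n)])
s=ctrl.get_state();print(s)
E
```

```text
pics
scene [ 0.974 -0.676  1.135] [-0.31  0.55 -0.78] 516.5121808733414
tab_a [([257.0, 336.0], 0.89), ([241.0, 322.0], 0.62), ([274.0, 350.0], 0.6), ([230.0, 308.0], 0.57), ([257.0, 416.0], 0.22)]
rack [([261.0, 349.0], 0.79)]
moulder [([360.0, 189.0], 0.68)]
throat [([362.0, 193.0], 0.9)]
side [-0.043  1.353  1.403] [ 0.31 -0.67 -0.68] 601.6162168833383
tab_a [([375.0, 192.0], 0.76), ([367.0, 191.0], 0.75), ([343.0, 176.0], 0.72), ([354.0, 185.0], 0.7)]
rack [([362.0, 194.0], 0.67)]
moulder [([284.0, 283.0], 0.83)]
throat [([286.0, 287.0], 0.92)]
{'time': 0.5, 'qpos': array([-1.26299683e+00,  2.86314853e-01,  1.57674649e+00,  2.32693260e-05,
        1.27857750e+00, -1.50052282e-01]), 'dq': array([ 0.00071062, -0.00056853, -0.00039747,  0.00032854,  0.00014564,
       -0.00020369]), 'joint_efforts': array([-4.82948344e-04, -4.05463207e+01, -2.92557532e+01, -1.21776134e-04,
        1.15861847e-03,  4.20043605e-06]), 'eef_pos': array([ 0.29835627, -0.6054521 ,  0.25028974]), 'tcp_rot': array([ 9.73911466e-01,  2.26928304e-01,  9.28698405e-06, -2.39015326e-05]), 'contact_force': array([-0.55812796, -0.08919856, -0.34287891]), 'wrist_torque': array([ 0.00661429, -0.0543503 ,  0.02395708]), 'finger_force': 0.0, 'opening': 0.995027074456044}
```

View pics/scene0.png

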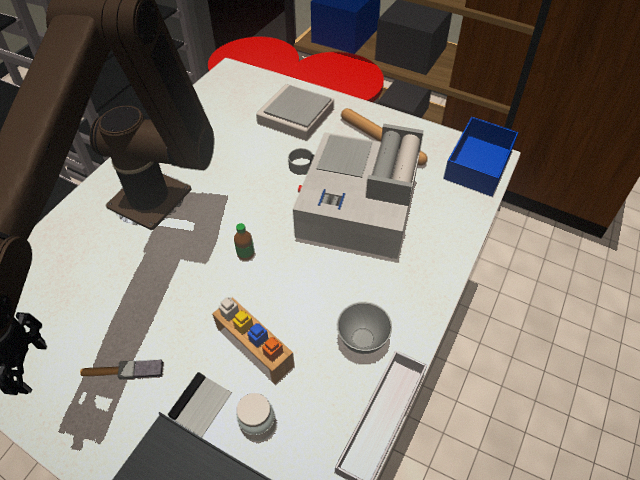

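View pics/side0.png

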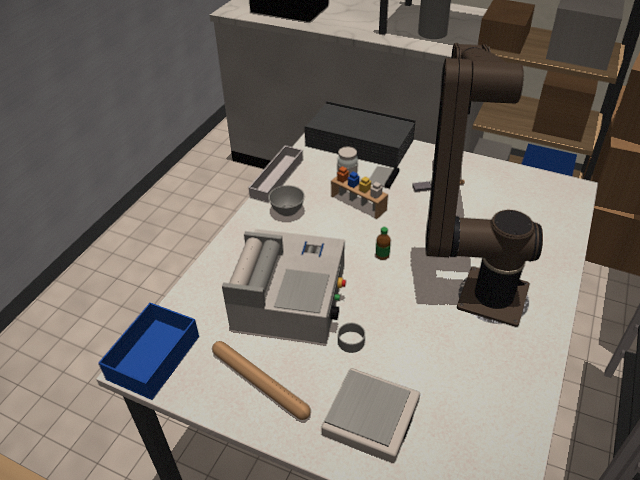

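The scene view shows the rack with tabs in the order white (228,306), yellow (242,321), blue (257,334) and orange (272,348). The throat is between blue marks at (332,199), or (313,249) in the side view. The detector's "throat" hit is the housing, so I'll segment the colours instead.

Run:
```python
from h import *
im={n:cv2.imread(f'pics/{n}0.png')for n in['scene','side']}
C={n:cam(n) for n in im}
def comps(n,box,lo,hi,mn=6):
    x0,y0,x1,y1=box; h=cv2.cvtColor(im[n][y0:y1,x0:x1],cv2.COLOR_BGR2HSV); m=cv2.inRange(h,lo,hi)
    k,l,s,c=cv2.connectedComponentsWithStats(m); return [(c[i]+[x0,y0],s[i,4]) for i in range(1,k) if s[i,4]>=mn]
B=((100,90,40),(130,255,255))
for n,b in [('scene',(305,180,360,220)),('side',(295,235,335,262))]:
    for c,a in comps(n,b,*B): print(n,'mark',c.round(1),a,atz(C[n],c,.13).round(4))
for n in im:
  for o in ctrl.silhouettes('tab_a',n):
    m=o['pixels']; ys,xs=np.nonzero(m); c=[xs.mean(),ys.mean()]; hsv=cv2.cvtColor(im[n],cv2.COLOR_BGR2HSV)[m].mean(0)
    print(n,round(o['p'],2),np.round(c,1),m.sum(),hsv.round(),atz(C[n],c,.108).round(4))
for n,s in [('scene',(305,180,360,220)),('side',(295,235,335,262))]:
    x0,y0,x1,y1=s; c=cv2.resize(im[n][y0:y1,x0:x1],None,fx=7,fy=7,interpolation=cv2.INTER_CUBIC); cv2.imwrite(f'pics/crop_{n}.png',c)
a=cv2.imread('pics/crop_scene.png');b=cv2.imread('pics/crop_side.png');W=max(a.shape[1],b.shape[1])
o=np.zeros((a.shape[0]+b.shape[0],W,3),np.uint8);o[:a.shape[0],:a.shape[1]]=a;o[a.shape[0]:,:b.shape[1]]=b;cv2.imwrite('pics/crop2.png',o)
```

```text
scene mark [321.5 196.8] 29 [0.5261 0.1447 0.13  ]
scene mark [341.1 200.5] 30 [0.5778 0.1574 0.13  ]
side mark [303.9 247.6] 16 [0.5742 0.157  0.13  ]
side mark [320.6 250.1] 15 [0.5226 0.1467 0.13  ]
scene 0.68 [227.9 307.8] 323 [ 18.  39. 148.] [ 0.4921 -0.2458  0.108 ]
scene 0.67 [272.2 348.5] 359 [ 10. 166. 148.] [ 0.6362 -0.2841  0.108 ]
scene 0.65 [241.6 320.3] 310 [ 21. 179. 159.] [ 0.5382 -0.2579  0.108 ]
scene 0.55 [256.7 334.1] 321 [108. 134. 129.] [ 0.5874 -0.2708  0.108 ]
scene 0.2 [359.3 190.6] 12555 [ 20.  27. 144.] [0.5966 0.232  0.108 ]
side 0.76 [353.4 183.8] 191 [ 82. 146.  76.] [ 0.5651 -0.2286  0.108 ]
side 0.55 [342.5 178.5] 194 [ 15. 151.  89.] [ 0.6124 -0.2417  0.108 ]
side 0.47 [375.6 191.2] 165 [ 15.  44. 104.] [ 0.4783 -0.2194  0.108 ]
```

View pics/crop2.png

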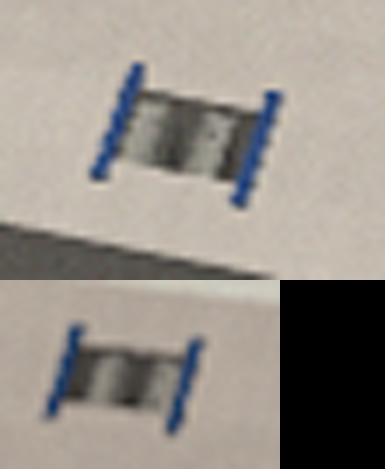

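Both blue bars run along the throat's y, with the dark gap stripe between them. The throat's yaw is about 13° and the rack's about −15°. I'll move over the rack and look from close up.

apply_moves(series=[[0.33,0.425,0.06,0,0,-0.91],[0.33,0.425,0.06,0,0,-0.91],[0.33,0.425,0.06,0,0,-0.91],[0.33,0.425,0.06,0,0,-0.91],[0.33,0.425,0.06,0,0,-0.91],[0.33,0.425,0.06,0,0,-0.91],[0.33,0.425,0.06,0,0,-0.91],[0.33,0.425,0.06,0,0,-0.91],[0.33,0.425,0.06,0,0,-0.91],[0.33,0.425,0.06,0,0,-0.91]], jaw=0.8)

```text
time: 1.85
eef_pos: [0.5615, -0.2667, 0.2979]
tcp_rot: [0.992, -0.129, -0.0, -0.0]
contact_force: [0.9, -0.1, -0.5]
opening: 0.804
finger_force: 0.0
```

Run:
```python
from h import *
C=cam('wrist');im=ctrl.read_camera('wrist'); save(im,'pics/w1.png'); s=ctrl.get_state()
print(s['time'],s['eef_pos'],s['contact_force'],C[3],C[2][:,2]); 
for o in ctrl.silhouettes('tab_a','wrist'):
    m=o['pixels']; ys,xs=np.nonzero(m); c=[xs.mean(),ys.mean()]; hsv=cv2.cvtColor(im,cv2.COLOR_RGB2HSV)[m].mean(0)
    print(round(o['p'],2),np.round(c,1),m.sum(),hsv.round(),atz(C,c,.125).round(4))
```

```text
1.9 [ 0.56149522 -0.26676199  0.2979704 ] [ 0.34067934 -0.38069154 -0.12196171] [ 0.63883832 -0.28720882  0.42163085] [ 0.30511429 -0.08095825  0.94886829]
0.98 [305.  117.5] 2229 [ 13. 206. 128.] [ 0.6293 -0.2796  0.125 ]
0.86 [305.1 183.8] 2175 [108. 206.  68.] [ 0.5862 -0.268   0.125 ]
0.76 [306.7 301.5] 2238 [17. 30. 72.] [ 0.4978 -0.2454  0.125 ]
0.62 [ 10.5 337.9] 1038 [22. 16. 55.] [ 0.5272 -0.0133  0.125 ]
0.59 [306.2 246.1] 2174 [ 24. 207. 118.] [ 0.5415 -0.2567  0.125 ]
```

View pics/w1.png

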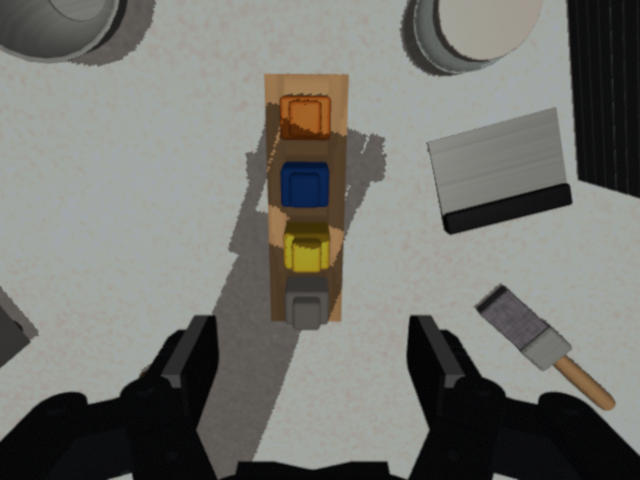

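The wrist view shows all four tabs, orange (305,117) to white (307,305), with rack corners near (264,74), (349,74), (342,321) and (271,321). I'll fit the rack from those corners.

Run:
```python
from h import *
C=cam('wrist'); q=[atz(C,p,.075) for p in [(264,74),(349,74),(342,321),(271,321)]]
for p in q: print(p.round(4))
print([np.linalg.norm(q[i]-q[(i+1)%4]).round(4) for i in range(4)])
c=np.mean(q,0); d=(q[0]+q[1]-q[2]-q[3]);d/=np.linalg.norm(d); print('centre',c.round(4),'yaw',np.degrees(np.arctan2(d[1],d[0])))
for k in (-.075,-.025,.025,.075):
    P=c+d*k; n=np.array([-d[1],d[0],0]); P[2]=.1
    box=[P+d*a*.015+n*b*.018+[0,0,z] for z in(.011,) for a in(-1,1) for b in(-1,1)]
    print(k,P.round(4), proj(C,box).round().tolist(), proj(C,P+[0,0,.025]).round(1))
s=ctrl.get_state(); y=R.from_quat(s['tcp_rot']).as_matrix()[:,1]; print(np.degrees(np.arctan2(y[1],y[0])))
```

```text
[ 0.6659 -0.2566  0.075 ]
[ 0.6495 -0.3187  0.075 ]
[ 0.447  -0.2644  0.075 ]
[ 0.4635 -0.2018  0.075 ]
[np.float64(0.0642), np.float64(0.2097), np.float64(0.0648), np.float64(0.2097)]
centre [ 0.5565 -0.2604  0.075 ] yaw -15.079631231918587
-0.075 [ 0.4841 -0.2409  0.1   ] [[328.0, 327.0], [284.0, 326.0], [328.0, 293.0], [283.0, 293.0]] [[305.7 318.4]]
-0.025 [ 0.5323 -0.2539  0.1   ] [[329.0, 270.0], [283.0, 270.0], [329.0, 234.0], [282.0, 233.0]] [[305.6 258.3]]
0.025 [ 0.5806 -0.2669  0.1   ] [[330.0, 208.0], [282.0, 208.0], [331.0, 168.0], [281.0, 167.0]] [[305.6 191.9]]
0.075 [ 0.6289 -0.2799  0.1   ] [[331.0, 139.0], [280.0, 139.0], [332.0, 94.0], [280.0, 94.0]] [[305.5 118. ]]
-104.8464019668582
```

The rack fit agrees with the picture: the 210×64 size checks out and the predicted tab outlines match. Next I'll go to the white 6 mm leaf and grip it.

apply_moves(series=[[-0.097,0.032,-0.03,0,0,0],[-0.097,0.032,-0.06,0,0,0],[-0.097,0.032,-0.12,0,0,0],[-0.097,0.032,-0.18,0,0,0],[-0.097,0.032,-0.22,0,0,0],[-0.097,0.032,-0.247,0,0,0],[-0.097,0.032,-0.247,0,0,0]], jaw=0.75)

```text
time: 2.82
eef_pos: [0.483, -0.2397, 0.0987]
tcp_rot: [0.992, -0.129, -0.002, -0.001]
contact_force: [0.3, 0.6, 0.1]
opening: 0.75
finger_force: 0.0
```

apply_moves(series=[[0,0,0,0,0,0],[0,0,0,0,0,0],[0,0,0,0,0,0],[0,0,0,0,0,0]], jaw=0.1, squeeze=50)

```text
time: 3.32
eef_pos: [0.4857, -0.2408, 0.1025]
tcp_rot: [0.992, -0.128, 0.001, 0.001]
contact_force: [-0.9, -0.5, 6.2]
opening: 0.412
finger_force: 51.0
```

apply_moves(series=[[0,0,0.06,0,0,0],[0,0,0.13,0,0,0],[0,0.02,0.2125,0,0,0],[0.005,0.1,0.2125,0,0,0.1],[0.005,0.4725,0.2125,0,0,0.612],[0.005,0.4725,0.2125,0,0,0.612],[0.005,0.4725,0.2125,0,0,0.612],[0.005,0.4725,0.2125,0,0,0.612],[0.005,0.4725,0.2125,0,0,0.612],[0.005,0.4725,0.2125,0,0,0.612],[0.005,0.4725,0.2125,0,0,0.612]])

```text
time: 4.7
eef_pos: [0.4883, 0.1381, 0.27]
tcp_rot: [0.994, 0.112, -0.001, 0.0]
contact_force: [-0.3, 0.3, -1.2]
opening: 0.415
finger_force: 50.7
```

Run:
```python
from h import *
C=cam('wrist');im=ctrl.read_camera('wrist'); save(im,'pics/w2.png'); s=ctrl.get_state()
print(s['time'],s['eef_pos'],s['contact_force'],s['opening'],C[3])
import pickle; pickle.dump(C,open('C2.pkl','wb'))
h=cv2.cvtColor(im,cv2.COLOR_RGB2HSV); m=cv2.inRange(h,(100,90,30),(130,255,255))
k,l,st,c=cv2.connectedComponentsWithStats(m)
for i in range(1,k):
    if st[i,4]>60:
        ys,xs=np.nonzero(l==i); r=cv2.minAreaRect(np.c_[xs,ys].astype(np.float32)); b=cv2.boxPoints(r)
        print(c[i].round(1),st[i,4],atz(C,c[i],.13).round(4),r)
```

```text
4.75 [0.48850191 0.13746442 0.27015012] [ 0.16849695 -1.11343577 -1.25562466] 0.4115876905591849 [0.566326   0.15639351 0.39364367]
[314.1  83.5] 1101 [0.575  0.1573 0.13  ] ((314.5, 83.5), (103.0, 11.0), 0.0)
[314.9 176.7] 878 [0.5225 0.1447 0.13  ] ((315.0, 176.5), (9.0, 96.0), 90.0)
```

View pics/w2.png

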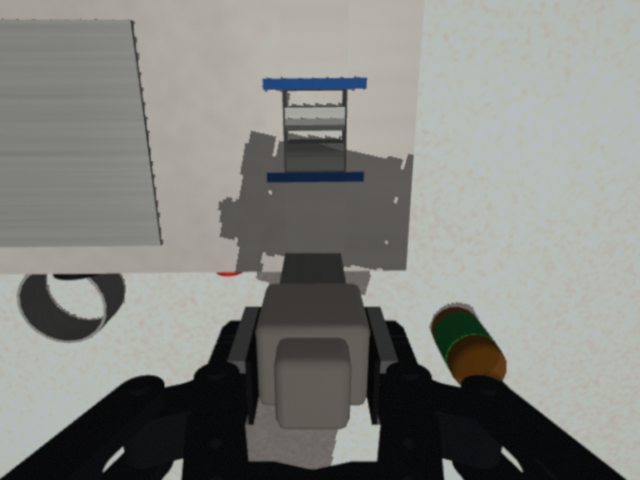

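The wrist view shows the throat box between the blue bars at rows 83 and 177, with bright and dark stripes in columns 283–347. I'll enlarge it.

Run:
```python
from h import *
im=cv2.imread('pics/w2.png'); cv2.imwrite('pics/w2c.png',cv2.resize(im[70:190,255:375],(600,600),interpolation=cv2.INTER_NEAREST))
import pickle; C=pickle.load(open('C2.pkl','rb'))
print([(r,int(v)) for r,v in zip(range(84,180),im[84:180,300:330].mean((1,2)))])
for r in (97,103,109,121,130,140,143): print(r,[atz(C,(315,r),z)[:2].round(4).tolist() for z in (.13,.119,.085)])
```

```text
[(84, 76), (85, 76), (86, 76), (87, 76), (88, 73), (89, 70), (90, 106), (91, 162), (92, 176), (93, 177), (94, 177), (95, 177), (96, 177), (97, 177), (98, 177), (99, 177), (100, 177), (101, 177), (102, 173), (103, 154), (104, 129), (105, 102), (106, 88), (107, 121), (108, 154), (109, 162), (110, 162), (111, 162), (112, 161), (113, 162), (114, 163), (115, 164), (116, 163), (117, 153), (118, 133), (119, 120), (120, 117), (121, 116), (122, 116), (123, 115), (124, 106), (125, 87), (126, 75), (127, 72), (128, 71), (129, 80), (130, 114), (131, 158), (132, 175), (133, 176), (134, 171), (135, 155), (136, 129), (137, 105), (138, 82), (139, 58), (140, 44), (141, 42), (142, 44), (143, 53), (144, 58), (145, 57), (146, 55), (147, 54), (148, 54), (149, 54), (150, 55), (151, 58), (152, 60), (153, 62), (154, 62), (155, 62), (156, 64), (157, 67), (158, 70), (159, 70), (160, 70), (161, 70), (162, 70), (163, 71), (164, 71), (165, 72), (166, 71), (167, 72), (168, 71), (169, 69), (170, 63), (171, 54), (172, 44), (173, 38), (174, 36), (175, 36), (176, 36), (177, 37), (178, 37), (179, 37)]
97 [[0.568, 0.1551], [0.568, 0.1551], [0.5682, 0.1549]]
103 [[0.5647, 0.1544], [0.5647, 0.1543], [0.5645, 0.154]]
109 [[0.5615, 0.1536], [0.5613, 0.1535], [0.5606, 0.1532]]
121 [[0.5549, 0.1521], [0.5544, 0.1519], [0.5529, 0.1514]]
130 [[0.5498, 0.1509], [0.5491, 0.1507], [0.547, 0.15]]
140 [[0.5441, 0.1496], [0.5432, 0.1493], [0.5404, 0.1485]]
143 [[0.5424, 0.1492], [0.5414, 0.1489], [0.5383, 0.148]]
```

View pics/w2c.png

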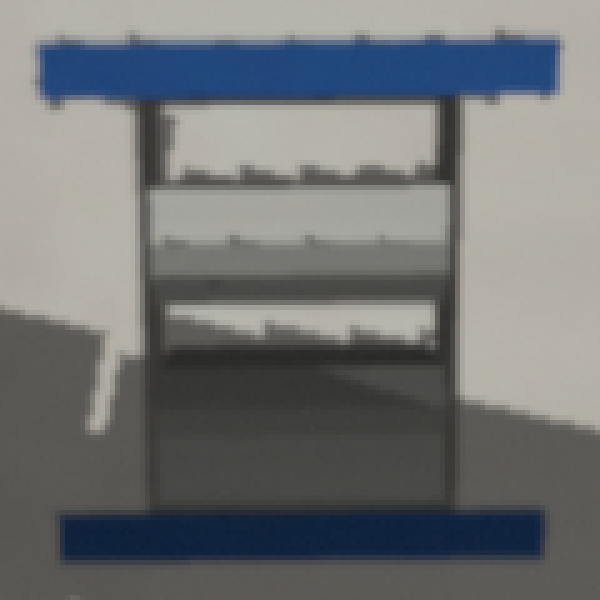

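The plate's lead-in spans rows 119–125. The floor shows at rows 130–140, and the liner face and lead-in are at rows 140–151. That puts the gap near 10–11 mm, so the 12 mm leaf probably binds; feel will decide. Next I'll check where the blade tip is in the hand, using its lower edge at row 254, columns 282–343.

Run:
```python
from h import *
import pickle; C=pickle.load(open('C2.pkl','rb'))
im=cv2.imread('pics/w2.png'); g=im.mean(2)
print([(r,int(v)) for r,v in zip(range(248,292),g[248:292,295:330].mean(1))])
print([(c,int(v)) for c,v in zip(range(274,352),g[258:268,274:352].mean(0))][::2])
s=ctrl.get_state(); t=s['eef_pos']; Rt=R.from_quat(s['tcp_rot']).as_matrix()
u=np.array([np.cos(np.radians(13.5)),np.sin(np.radians(13.5)),0]); v=np.array([-u[1],u[0],0])
print('tool y',np.degrees(np.arctan2(Rt[1,1],Rt[0,1])))
P=atz(C,(312,254),t[2]-.0925); print('tip rel tcp along u,v',(P-t)@u,(P-t)@v)
T=atz(C,(315,134),.119); print('throat mid',T,(T-t)@u,(T-t)@v)
```

```text
[(248, 88), (249, 88), (250, 88), (251, 86), (252, 78), (253, 60), (254, 45), (255, 42), (256, 41), (257, 41), (258, 41), (259, 41), (260, 41), (261, 41), (262, 41), (263, 41), (264, 41), (265, 41), (266, 41), (267, 41), (268, 41), (269, 41), (270, 42), (271, 41), (272, 41), (273, 41), (274, 41), (275, 41), (276, 41), (277, 41), (278, 41), (279, 41), (280, 41), (281, 41), (282, 43), (283, 47), (284, 53), (285, 55), (286, 55), (287, 55), (288, 56), (289, 56), (290, 56), (291, 56)]
[(274, 160), (276, 161), (278, 162), (280, 162), (282, 144), (284, 63), (286, 41), (288, 41), (290, 42), (292, 42), (294, 42), (296, 42), (298, 41), (300, 40), (302, 40), (304, 41), (306, 42), (308, 42), (310, 42), (312, 41), (314, 41), (316, 41), (318, 41), (320, 41), (322, 42), (324, 43), (326, 42), (328, 41), (330, 42), (332, 42), (334, 42), (336, 41), (338, 40), (340, 42), (342, 65), (344, 94), (346, 95), (348, 94), (350, 99)]
tool y -77.2128473107344
tip rel tcp along u,v 0.0012062741030348196 0.0012372460379449382
throat mid [0.54677193 0.15017042 0.119     ] 0.05962617564874714 -0.001247938332615578
```

apply_moves(series=[[0.0753,0.015,0,0,0,0.009],[0.0753,0.015,-0.02,0,0,0.009],[0.0753,0.015,-0.045,0,0,0.009],[0.0753,0.015,-0.055,0,0,0.009],[0.0753,0.015,-0.065,0,0,0.009],[0.0753,0.015,-0.075,0,0,0.009],[0.0753,0.015,-0.075,0,0,0.009]])

```text
time: 5.62
eef_pos: [0.5477, 0.1499, 0.21]
tcp_rot: [0.993, 0.115, -0.002, 0.0]
contact_force: [-3.4, -1.6, -2.2]
opening: 0.41
finger_force: 50.8
```

Run:
```python
from h import *
C=cam('wrist');im=ctrl.read_camera('wrist'); s=ctrl.get_state(); print(s['eef_pos'],s['contact_force'],s['wrist_torque'])
cv2.imwrite('pics/w3.png',cv2.resize(im[130:400,200:430,::-1],None,fx=2.2,fy=2.2))
```

```text
[0.5477114  0.14991958 0.21004645] [-2.8918783  -0.81818595 -1.89204277] [-0.29997597  0.85627531 -0.0013659 ]
```

View pics/w3.png

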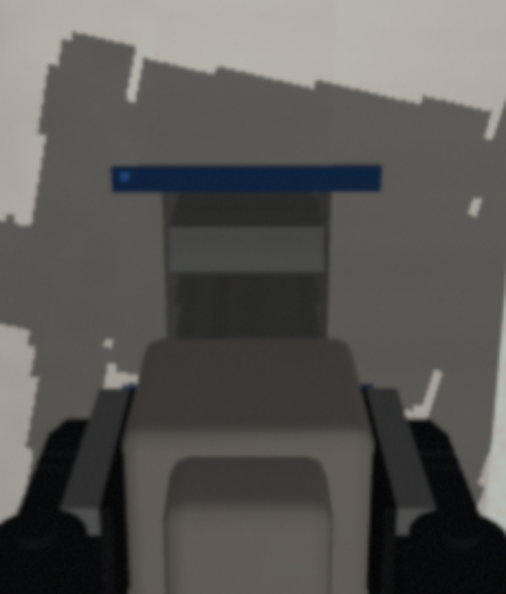

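The leaf touches the plate side, with about 3 N toward −x. I'll shift 2.5 mm toward the liner before going deeper.

apply_moves(series=[[-0.003,-0.0007,0,0,0,0],[-0.003,-0.0007,0,0,0,0],[-0.003,-0.0007,0,0,0,0]])

```text
time: 6.05
eef_pos: [0.5469, 0.1497, 0.2111]
tcp_rot: [0.993, 0.115, 0.001, -0.0]
contact_force: [-1.4, 0.7, -1.5]
opening: 0.415
finger_force: 50.8
```

apply_moves(series=[[0,0,-0.008,0,0,0],[0,0,-0.016,0,0,0],[0,0,-0.024,0,0,0],[0,0,-0.032,0,0,0],[0,0,-0.032,0,0,0],[0,0,-0.032,0,0,0]])

```text
time: 6.8
eef_pos: [0.5468, 0.1496, 0.1853]
tcp_rot: [0.993, 0.115, 0.0, -0.0]
contact_force: [0.0, 0.3, -1.5]
opening: 0.416
finger_force: 50.9
```

It went in loose, about 37 mm deep with no force. I'll gently feel for the liner to locate it for the thicker leaves.

apply_moves(series=[[-0.0015,-0.0004,0,0,0,0],[-0.003,-0.0007,0,0,0,0],[-0.003,-0.0007,0,0,0,0],[-0.003,-0.0007,0,0,0,0]])

```text
time: 7.3
eef_pos: [0.5449, 0.1491, 0.1856]
tcp_rot: [0.993, 0.115, 0.001, -0.0]
contact_force: [3.4, -0.2, -2.0]
opening: 0.417
finger_force: 50.8
```

The liner contact is with the TCP at about (0.545, 0.149). The white leaf is loose, so it goes back to its slot.

apply_moves(series=[[0.002,0.0005,0.01,0,0,0],[0.002,0.0005,0.06,0,0,0],[0,0,0.11,0,0,0],[-0.0738,-0.4865,0.1125,0,0,-0.621],[-0.0738,-0.4865,0.1125,0,0,-0.621],[-0.0738,-0.4865,0.1125,0,0,-0.621],[-0.0738,-0.4865,0.1125,0,0,-0.621],[-0.0738,-0.4865,0.1125,0,0,-0.621],[-0.0738,-0.4865,0.1125,0,0,-0.621],[-0.0738,-0.4865,0.06,0,0,-0.621],[-0.0738,-0.4865,0.01,0,0,-0.621],[-0.0738,-0.4865,0.01,0,0,-0.621],[-0.0738,-0.4865,-0.02,0,0,-0.621],[-0.0738,-0.4865,-0.02,0,0,-0.621]])

```text
time: 9.05
eef_pos: [0.4849, -0.2395, 0.1695]
tcp_rot: [0.992, -0.128, -0.001, -0.001]
contact_force: [-0.7, -1.3, -1.2]
opening: 0.411
finger_force: 50.8
```

apply_moves(series=[[0,-0.0005,-0.015,0,0,0],[0,-0.0005,-0.035,0,0,0],[0,-0.0005,-0.06,0,0,0],[0,-0.0005,-0.076,0,0,0],[0,-0.0005,-0.081,0,0,0],[0,-0.0005,-0.081,0,0,0]])

```text
time: 9.8
eef_pos: [0.4852, -0.2406, 0.1043]
tcp_rot: [0.992, -0.128, -0.0, -0.0]
contact_force: [-0.7, -0.1, -0.1]
opening: 0.413
finger_force: 50.8
```

apply_moves(series=[[0,0,0,0,0,0],[0,0,0,0,0,0],[0,0,0.03,0,0,0],[0,0,0.075,0,0,0],[0.0589,-0.0166,0.075,0,0,0],[0.0589,-0.0166,0.075,0,0,0],[0.0589,-0.0166,0.03,0,0,0],[0.0589,-0.0166,0,0,0,0],[0.0589,-0.0166,0,0,0,0]], jaw=0.75)

```text
time: 10.92
eef_pos: [0.5303, -0.2526, 0.1019]
tcp_rot: [0.992, -0.128, -0.003, -0.001]
contact_force: [0.1, 1.2, 0.4]
opening: 0.749
finger_force: 0.0
```

apply_moves(series=[[0,0,0,0,0,0],[0,0,0,0,0,0],[0,0,0,0,0,0],[0,0,0,0,0,0]], jaw=0.1)

```text
time: 11.42
eef_pos: [0.5332, -0.2546, 0.1063]
tcp_rot: [0.992, -0.128, 0.001, 0.001]
contact_force: [-1.2, 0.5, 5.8]
opening: 0.406
finger_force: 51.1
```

Run:
```python
from h import *
im=ctrl.read_camera('wrist'); s=ctrl.get_state(); print(s['eef_pos'],s['contact_force'],s['opening']); save(im,'pics/w4.png')
```

```text
[ 0.53322448 -0.25455703  0.10626495] [-1.40791843  1.89353438  6.65935366] 0.41395802662768916
```

View pics/w4.png

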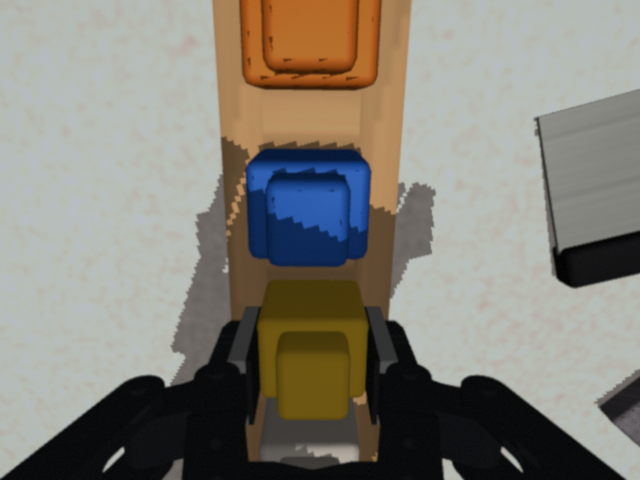

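White is back in its slot and yellow is gripped at (312,350), with blue and orange undisturbed. Yellow goes to the throat next.

apply_moves(series=[[0,0,0.06,0,0,0],[0,0,0.13,0,0,0],[0,0.02,0.2125,0,0,0],[0.018,0.1,0.2125,0,0,0.1],[0.018,0.5044,0.2125,0,0,0.621],[0.018,0.5044,0.2125,0,0,0.621],[0.018,0.5044,0.2125,0,0,0.621],[0.018,0.5044,0.2125,0,0,0.621],[0.018,0.5044,0.2125,0,0,0.621],[0.018,0.5044,0.2125,0,0,0.621],[0.018,0.5044,0.2125,0,0,0.621],[0.018,0.5044,0.185,0,0,0.621],[0.018,0.5044,0.166,0,0,0.621],[0.018,0.5044,0.166,0,0,0.621]])

```text
time: 13.22
eef_pos: [0.5458, 0.1482, 0.235]
tcp_rot: [0.993, 0.114, -0.002, 0.0]
contact_force: [-0.1, 0.1, -1.1]
opening: 0.411
finger_force: 50.6
```

apply_moves(series=[[0,0,-0.01,0,0,0],[0,0,-0.016,0,0,0],[0,0,-0.022,0,0,0],[0,0,-0.028,0,0,0],[0,0,-0.028,0,0,0]])

```text
time: 13.85
eef_pos: [0.5466, 0.1497, 0.2154]
tcp_rot: [0.993, 0.115, -0.0, 0.0]
contact_force: [-2.8, -0.1, 2.6]
opening: 0.412
finger_force: 51.1
```

apply_moves(series=[[-0.001,-0.0003,0,0,0,0],[-0.001,-0.0003,-0.004,0,0,0],[-0.001,-0.0003,-0.004,0,0,0]])

```text
time: 14.22
eef_pos: [0.5467, 0.1495, 0.2136]
tcp_rot: [0.993, 0.115, 0.001, 0.0]
contact_force: [-3.1, -0.6, 7.6]
opening: 0.41
finger_force: 51.6
```

apply_moves(series=[[-0.001,-0.0003,0,0,0,0],[-0.001,-0.0003,-0.003,0,0,0],[-0.001,-0.0003,-0.003,0,0,0]])

```text
time: 14.6
eef_pos: [0.5464, 0.1494, 0.2112]
tcp_rot: [0.993, 0.115, 0.002, 0.0]
contact_force: [-0.3, 0.0, 6.1]
opening: 0.41
finger_force: 51.7
```

apply_moves(series=[[0,0,-0.003,0,0,0],[0,0,-0.006,0,0,0],[0,0,-0.006,0,0,0],[0,0,-0.006,0,0,0]])

```text
time: 15.1
eef_pos: [0.5464, 0.1493, 0.2063]
tcp_rot: [0.993, 0.116, 0.002, 0.0]
contact_force: [-0.4, -0.2, 6.0]
opening: 0.412
finger_force: 51.6
```

Steady drag of about 7 N while sliding suggests the yellow 9 mm leaf binds. I'll keep pushing gently to depth and watch the force.

apply_moves(series=[[0,0,-0.004,0,0,0],[0,0,-0.008,0,0,0],[0,0,-0.012,0,0,0],[0,0,-0.012,0,0,0]])

```text
time: 15.6
eef_pos: [0.5464, 0.1493, 0.1968]
tcp_rot: [0.993, 0.116, 0.002, 0.0]
contact_force: [-0.7, -0.0, 5.9]
opening: 0.413
finger_force: 51.7
```

apply_moves(series=[[0,0,-0.004,0,0,0],[0,0,-0.008,0,0,0],[0,0,-0.01,0,0,0],[0,0,-0.01,0,0,0]])

```text
time: 16.1
eef_pos: [0.5465, 0.1493, 0.1891]
tcp_rot: [0.993, 0.116, 0.002, 0.0]
contact_force: [-1.7, -0.6, 7.3]
opening: 0.409
finger_force: 51.8
```

apply_moves(series=[[0,0,-0.003,0,0,0],[0,0,-0.003,0,0,0],[0,0,-0.001,0,0,0],[0,0,-0.001,0,0,0]])

```text
time: 16.6
eef_pos: [0.5463, 0.1492, 0.1867]
tcp_rot: [0.993, 0.115, 0.002, 0.0]
contact_force: [2.7, 0.1, 2.6]
opening: 0.408
finger_force: 51.0
```

apply_moves(series=[[0,0,0.003,0,0,0],[0,0,0.003,0,0,0],[0,0,0.003,0,0,0],[0,0,0.003,0,0,0]], jaw=0.7)

```text
time: 17.1
eef_pos: [0.5448, 0.1492, 0.188]
tcp_rot: [0.993, 0.115, -0.0, -0.0]
contact_force: [-0.3, -0.4, -0.8]
opening: 0.697
finger_force: 0.0
```

Run:
```python
from h import *
im=ctrl.read_camera('wrist'); s=ctrl.get_state(); print(s['eef_pos'],s['contact_force'],s['opening']); C=cam('wrist')
h=cv2.cvtColor(im,cv2.COLOR_RGB2HSV); m=cv2.inRange(h,(20,120,40),(32,255,255)); x,y,w,hh=cv2.boundingRect(m);print(x,y,w,hh)
save(im,'pics/w5.png')
```

```text
[0.54490455 0.14916262 0.18811797] [-0.14482544  0.51419697 -0.48919122] 0.6959586717415024
258 274 111 139
```

View pics/w5.png

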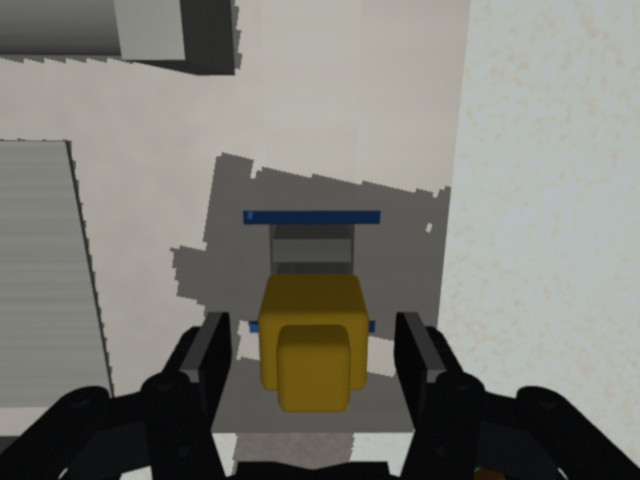

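The yellow leaf stands upright in the throat, with its tab at (313,345) between the open fingers. I'll check from the outline whether it stayed put or dropped to the floor.

```bash
cat > fit.py <<'E'
from h import *
from scipy.optimize import least_squares
def bbox(im):
    m=cv2.inRange(cv2.cvtColor(im,cv2.COLOR_BGR2HSV),(20,120,40),(32,255,255)); k,l,s,c=cv2.connectedComponentsWithStats(m); i=1+s[1:,4].argmax(); x,y,w,h,_=s[i]; return np.array([x,y,x+w-1,y+h-1.])
def fit(C,bb,yaw,p0):
    u=np.array([np.cos(yaw),np.sin(yaw),0]); v=np.array([-u[1],u[0],0])
    pts=[(a*.015,b*.018,z) for a in(-1,1) for b in(-1,1) for z in(-.025,.011)]+[(a*.015,b*.011,.025) for a in(-1,1) for b in(-1,1)]
    def f(p):
        q=proj(C,np.array([p+u*a+v*b+[0,0,z] for a,b,z in pts])); return np.r_[q.min(0),q.max(0)]-bb
    r=least_squares(f,p0,x_scale=.01); return r.x,r.fun
E
python3 - <<'E'
from fit import *
from plant import ctrl
c=ctrl.get_calibration('wrist');H=np.array(c['hand_eye'])
K,d,_,_=cam('wrist')
def C(q,t): Rt=R.from_quat(np.array(q)/np.linalg.norm(q)).as_matrix(); return K,d,Rt@H[:3,:3],Rt@H[:3,3]+t
s=ctrl.get_state()
for f,q,t,yaw,p0 in [('w4',[.992,-.128,.001,.001],np.array([.53322,-.25456,.10626]),-15.1,[.533,-.254,.1]),('w5',s['tcp_rot'],s['eef_pos'],13.3,[.545,.149,.18])]:
    bb=bbox(cv2.imread(f'pics/{f}.png')); x,e=fit(C(q,t),bb,np.radians(yaw),np.array(p0)); print(f,bb,x.round(4),e.round(1),(x-t).round(4))
E
```

```text
w4 [257. 279. 368. 419.] [ 0.5282 -0.2528  0.0896] [ 2.5 -2.3 -2.5  1.8] [-0.005   0.0018 -0.0166]
w5 [258. 274. 368. 412.] [0.5413 0.1485 0.1702] [ 2.3 -2.1 -2.3  1.6] [-0.0036 -0.0007 -0.018 ]
```

Correcting for the bias seen at the rack, the tab centre is at z ≈ 0.181. The leaf held its position and did not drop to the floor (0.175), so it binds at about 39 mm deep. I'll retreat straight up and do a final check.

apply_moves(series=[[0,0,0.02,0,0,0],[0,0,0.06,0,0,0],[0,0,0.12,0,0,0],[0,0,0.16,0,0,0],[0,0,0.16,0,0,0],[-0.05,0,0.16,0,0,0],[-0.05,0,0.16,0,0,0],[-0.05,0,0.16,0,0,0]])

```text
time: 18.15
eef_pos: [0.5051, 0.1492, 0.3158]
tcp_rot: [0.993, 0.115, -0.0, 0.0]
contact_force: [0.4, 0.4, 0.3]
opening: 0.701
finger_force: 0.0
```

Run:
```python
from fit import *
im=ctrl.read_camera('wrist')[:,:,::-1].copy(); C=cam('wrist'); bb=bbox(im); print(bb,[a.round(4) for a in fit(C,bb,np.radians(13.3),np.array([.546,.149,.18]))], ctrl.get_state()['contact_force'])
b=ctrl.read_camera('side')[:,:,::-1]; o=np.hstack([cv2.resize(im,(400,300)),cv2.resize(b[140:300,240:453],(400,300))]); cv2.imwrite('pics/fin.png',o)
```

```text
[298. 142. 359. 197.] [array([0.5449, 0.1486, 0.1596]), array([ 1.3699, -1.5558, -1.3702,  1.3601])] [0.48440004 0.28462902 0.83414396]
```

View pics/fin.png

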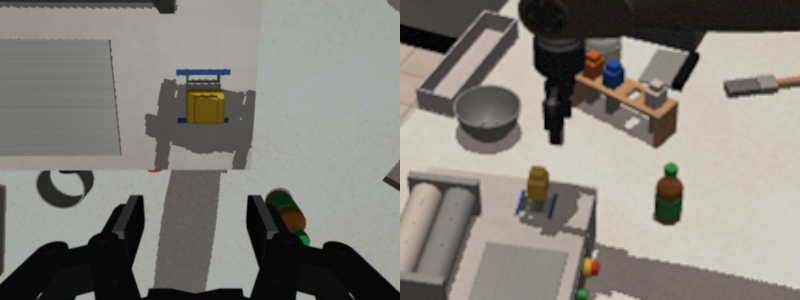

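The final pictures show yellow upright in the throat, white back in the rack, blue and orange untouched, and the gripper clear. I'm handing in.

```bash
python3 -c "
from plant import ctrl
print(ctrl.sign_off())"
```

```text
the job is handed in; nothing more can be done
None
```

The 6 mm (white) leaf went in loosely and is back in the rack; the 9 mm (yellow) leaf bound with about 7 N of drag and is standing upright in the throat, about 39 mm in and released, and I handed in at about 18 s.

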